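# Check the spare idler block, then hold the linisher's tensioner open

### The job

Check the spare idler block on the drop gauge: press the spindle down so that its foot bears on the block for a moment, then let it come fully up, leaving the block where it stands. Then push the belt machine's sprung tensioner arm back past its ratchet click and keep holding it there, clearly further back than the pawl alone would keep it, so that the block can be fitted. Finish while still holding the arm, with everything else on the bench left alone.

Things in the scene. Friction and masses are not known exactly. Their poses are not given: they have to be found in the camera images.
- linisher: Belt machine, belt off, fixed to the bench: grey base plate, x -85..175, y -100..145, 12 mm thick. Origin on the bench, z up, x = the way the arm is pushed back. On it: black drum (r 28, top z 78) at x 132 y 85; steel platen (110 wide along y, top z 70) at x 166 y -10; pawl and guide near x 0, y -40..-97, up to z 43. All below z 86 mm.
- tensioner: Steel tensioner arm: level flat bar 26 x 12 mm, 158 mm long, top at z 32 mm, turning about a vertical pivot. Origin on the pivot axis at bench height, x along the bar, y = the way it is pushed back. On it: upright round push post (diameter 18 mm, z 32..85) at x 115 y 4; empty cradle of two aluminium cheeks (top z 54) at x 35..75. The tip carries the ratchet tooth.
- post_top (a point): Centre of the top face of the round push post on the tensioner arm (z 85 mm), 115 mm from the pivot axis. The post has 30 mm or more of free room all round above z 45 mm.
- pivot (a point): The vertical pivot axis of the tensioner arm, at the height of the bar's top (z 32 mm); at x 0, y 115 mm of the linisher.
- swing (a joint): Swing of the tensioner arm, rad: 0 = sprung forward at rest (start), grows counter-clockwise from above as it is pushed back, stop at 0.52. Spring force at the post: 4 N at 0 to 12 N at the stop, plus 1-3 N while the tooth lifts the pawl. The pawl clicks in behind the tooth at about 0.33; let go, the arm then rests on it at about 0.33. Held back properly: 0.38 to 0.50.
- pawl (a joint): Travel in m of the sprung pawl slider, a small steel slider with a round knob beyond the arm's tip: 0 = dropped in (start), about 0.007 when the tooth's crest lifts it outward; it moves by itself. Below 0.003 = dropped in.
- gauge: Drop gauge standing fixed on the bench: steel base 100 x 90 x 12 mm, column (18 mm) on its +x side, grey head over the base (top at z 105 mm, with a round dial on its -y side) carrying a vertical spindle. Origin under the centre of the base on the bench surface; the spindle axis is at x -12, y 0 mm.
- gauge_foot: The spindle's foot (steel disc, 24 mm diameter, underside at z 70 mm above the bench when up) and, rigidly with it, the black cap on top (28 mm diameter, 8 mm thick, top at z 150 mm when up). Origin on the spindle axis, at bench height when up.
- cap_top (a point): Centre of the top face of the spindle's black cap, where it is pressed down; 150 mm above the bench when up.
- gauge_slide (a joint): Downward travel of the spindle in m: 0 = up (start), the foot meets the 30 mm block at 0.028, stop at 0.034. A spring pushes it up: about 2 N at the top, about 5.5 N at 0.028; it returns to 0 by itself when let go. Foot on block is a stiff contact: an arm that stops at first touch hardly bears on it; command 1 to 2 mm further and stay for about half a second.
- idler_block: Spare idler block, plain brass, 44 x 30 x 30 mm, about 0.25 kg, loose, standing on the gauge's base (12 mm up) under the foot. Origin at the centre of its underside, x along its 44 mm side.
- bowl: Bystander: white ceramic bowl, 110 mm wide, 50 mm high, loose. Origin under its centre.
- torch: Bystander: black hand torch standing upright on its round foot (64 mm), 134 mm high, loose. Origin under its foot.
- tile: Bystander: white firing tile 120 x 100 x 14 mm with a fired ring of colour, loose. Origin under its centre.
- scriber: Bystander: scribing tool with a handle, 200 mm long, lying on the bench along its x. Loose.
There are look-alikes about, which are no part of the job. Of the things like the idler_block, leave any that is purple; of the rest the smaller one is meant.

How it is judged (in metres and radians):
On the way, in this order (a step that is already met when the one before it is completed fails the run):
1. the gauge's foot is pressed on the idler block, the tensioner arm not yet pushed (contact force between gauge_foot and idler_block above 1.5 N and value of joint swing below 0.1 rad), for 0.3 s.
2. the spindle is all the way up again, the tensioner arm still not pushed (value of joint gauge_slide below 0.004 m and value of joint swing below 0.1 rad), for 0.1 s.
3. the tensioner arm is pushed back past the click, the pawl dropped in (value of joint swing above 0.365 rad and value of joint pawl below 0.003 m), for 0.2 s.
At the end, for the whole second after the job is handed in: The tensioner arm stays beyond 0.365 rad, nearly still (0.15 rad/s), the pawl in (under 3 mm), the robot bearing on the arm with over 1.5 N; the gauge spindle is up (under 4 mm); the idler block is upright (0.1 rad), within 12 mm of its start (all of step 3 and contact force between any of the fingers, the arm and tensioner above 1.5 N and velocity of joint swing between -0.15 and 0.15 rad/s and value of joint gauge_slide below 0.004 m and distance of idler_block from where it was at the start of the episode below 0.012 m and angle between idler_block's own z axis and vertical below 0.1 rad); the arm keeps its last pose, push and grip.
It fails at once if a bystander (bowl) is shoved more than 30 mm (distance of bowl from where it was at the start of the episode above 0.03 m).
It fails at once if a bystander (torch) is shoved more than 30 mm (distance of torch from where it was at the start of the episode above 0.03 m).
It fails at once if a bystander (tile) is shoved more than 30 mm (distance of tile from where it was at the start of the episode above 0.03 m).
It fails at once if a bystander (scriber) is shoved more than 30 mm (distance of scriber from where it was at the start of the episode above 0.03 m).
It also fails if it takes over 54 s, if anything falls off the work surface, if the arm or the gripper's body presses on something with over 40 N, if the wrist force passes 120 N, or if a joint passes its speed limit or range.

### The arm

A 7-joint arm with a two-finger parallel gripper is mounted at the origin on the work surface. World frame = base frame: x ahead of the robot, y to its left, z up, the work surface at z = 0. Lengths are in m, angles in degrees, forces in N, time in s.
With the tool pointing down it reaches from about 0.4 to 0.85 m from the base axis. Payload 4.4 kg.
Tool frame: the origin (TCP) lies at the very end of the fingers, on their centre line; the grasp point (between the pads) lies 19 mm behind it (env.hold_point_z is the distance from the TCP to the grasp point, in m); z points along the fingers, y is the line along which they close (so a half turn about z gives the same grasp; the last joint's range is limited). The gripper opens to 94 mm and grips with 3 to 60 N. Pads are 16 mm wide; open, the fingers measure 119 mm over their backs; the gripper's body (75 mm by 177 mm) begins 78 mm behind the grasp point.
Start: joints at [-3.77, 36.005, 2.206, 86.941, -1.547, 57.084, -1.146], TCP at [0.65, 0, 0.205] pointing down, gripper open.
Joint ranges: [-175.42, 175.42], [-21.48, 121.26], [-71.46, 75.88], [10.55, 141.38], [-63.04, 243.04], [13.31, 113.54], [-168.57, 168.57]. Speed limits (degrees/s): [147.25, 147.25, 180, 180, 180, 180, 180].

### API

Orientations are given as a 3x3 rotation matrix whose columns are the frame's x, y, z axes.
In Python, from plant import env gives the robot as it stands.
- The arm moves only by the tool drive_tool, never from a script. Its argument "commands" is text: rows parted by semicolons, each of 4 numbers parted by spaces: the shift along the tool's x, y, z in units of 40 mm (1.0 is 40 mm), then the turn about the tool's z in units of 5 degrees (1.0 is 5 degrees). In form: dx dy dz spin; .... A call has exactly 8 rows; each row shifts and turns the commanded pose from where the row before left it, along the tool's axes as they then stand; what a row does not reach is not made up. A row lasts 1/8 s, in which the tool goes at most 62.5 mm and 10.7 degrees, less where a joint would pass 70% of its speed; a pose out of reach is approached as far as the arm can. A call is refused whole if a number of a shift passes 1 or a number of a turn 1, either way. A call with a gripper value outside its range is refused whole. "grip" is the finger opening in mm, from 0 to 94, set as the call begins (left out, the last holds). The fingers move at their own pace and stop on an object; "grip_force" is the grip in N (left out, the last holds). Time passes only in rows, so rows that do not move let the fingers close, or fill a call up. It gives the time, the measured TCP pose, the force, the opening and the grip force at its end, in the units of the state.
- env.get_obs(): the state, without advancing time (a new reading comes with each control period).
- env.grab_frame(name): name is "scene" or "side" or "wrist"; returns a dict with "pixels" (420x560x3 uint8, blue, green, red), "fx", "fy", "cx", "cy" (pixels), "dist" ([k1, k2, p1, p2, k3] as OpenCV has them; the pictures are not rectified), "T" (4x4, takes a point from camera to world coordinates). Camera axes: x right, y down, z forward; pixel columns grow to the right and rows downward; lengths in m; the calibration is good to about 2 mm. A picture is of the moment at which its call begins. There is no depth.
- env.job_done(): hands the job in; it is judged then, once.
The state is a dict: "time_s": time; "joint_positions": joint angles; "dq": joint speeds; "joint_efforts": joint torques, N m; "eef_pos": TCP position; "tcp_rot": TCP orientation; "wrist_force": force on the tool from outside, world axes, zero at the start; "torque": the same for the moment, N m; "opening": opening from 0.0 (shut) to 1.0 (fully open); "grasp_force": force on a finger pad.
Only numpy, scipy, OpenCV 4.12 (cv2) and the standard library are available. Lean on these libraries where they do the work, as an engineer would, in place of code of your own. Each camera call takes 0.05 s, during which the arm holds its last target. There are 200 camera calls.

## Working session

There is one attempt and no reset: what is moved stays moved. The work goes in short steps, Python scripts to look and compute and a tool call to move; the robot and the scene stay as the last step left them, time stands still between calls to the robot, and variables do not carry over. Pictures are saved under pics/ and viewed, at most 10 in all, crops included, and the job is handed in when it is done.

Besides the shell and the picture viewer there is one more tool, called after "Request:" as name(argument=value, ...) on one line, values as JSON. drive_tool: Moves the arm, as the interface text tells. Its arguments: {"type":"object","properties":{"commands":{"type":"string"},"grip":{"type":"number"},"grip_force":{"type":"number"}},"required":["commands"]}

```bash
mkdir -p pics; cat > h.py <<'E'
import numpy as np, cv2, pickle
from plant import env
def grab(n,save):
    f=env.grab_frame(n); pickle.dump(f,open(f'pics/{save}.pkl','wb')); cv2.imwrite(f'pics/{save}.png',f['pixels']); return f
def load(s): return pickle.load(open(f'pics/{s}.pkl','rb'))
def ray(f,uv):
    K=np.array([[f['fx'],0,f['cx']],[0,f['fy'],f['cy']],[0,0,1]])
    p=cv2.undistortPoints(np.array([[uv]],float),K,np.array(f['dist']))[0,0]
    T=np.array(f['T']); return T[:3,3],T[:3,:3]@np.array([p[0],p[1],1])
def atz(f,uv,z):
    o,d=ray(f,uv); return o+d*(z-o[2])/d[2]
def tri(*obs):
    A=np.zeros((3,3));b=np.zeros(3);L=[]
    for f,uv in obs:
        o,d=ray(f,uv);d=d/np.linalg.norm(d);P=np.eye(3)-np.outer(d,d);A+=P;b+=P@o;L.append((o,P))
    x=np.linalg.solve(A,b); return x,[np.linalg.norm(P@(x-o)) for o,P in L]
def proj(f,X):
    K=np.array([[f['fx'],0,f['cx']],[0,f['fy'],f['cy']],[0,0,1]]);Ti=np.linalg.inv(np.array(f['T']))
    return cv2.projectPoints(np.array(X,float).reshape(-1,1,3),cv2.Rodrigues(Ti[:3,:3])[0],Ti[:3,3],K,np.array(f['dist']))[0][:,0]
E
python3 - <<'E'
from h import *
a=grab('scene','s0');b=grab('side','d0');w=grab('wrist','w0')
for f in(a,b,w):print(np.round(f['T'],3)[:3,3],f['fx'])
cv2.imwrite('pics/sb.png',cv2.resize(a['pixels'],(800,600)));cv2.imwrite('pics/db.png',cv2.resize(b['pixels'],(800,600)))
print(env.get_obs())
E
```

```text
[ 1.391 -0.209  1.522] 494.6352948387683
[-0.079  0.914  1.075] 459.21415401335474
[0.65  0.071 0.384] 360.87554460828505
{'time_s': 0.15, 'joint_positions': array([-3.77018672, 36.04554243,  2.20383936, 86.97937431, -1.54464519,
       57.08377777, -1.14549673]), 'dq': array([ 0.20375009, -0.04073154, -0.13786492, -0.30652076,  0.06175179,
       -0.07439809,  0.01370365]), 'joint_efforts': array([ 1.52036100e-03, -5.50088596e+01,  1.14465751e+00, -1.86816269e+01,
       -5.22438856e-02,  2.09789607e-02,  9.34746663e-05]), 'eef_pos': array([6.49526090e-01, 1.33908888e-05, 2.04798583e-01]), 'tcp_rot': array([[-2.03117639e-05,  9.99999050e-01, -1.37811235e-03],
       [ 9.99999999e-01,  2.02468247e-05, -4.71357915e-05],
       [-4.71078444e-05, -1.37811331e-03, -9.99999049e-01]]), 'wrist_force': array([ 0.12490868, -0.25293251,  0.46842847]), 'torque': array([ 0.03740576, -0.00500728,  0.00583335]), 'grasp_force': 0.0, 'opening': 0.9982962410907217}
```

View pics/sb.png

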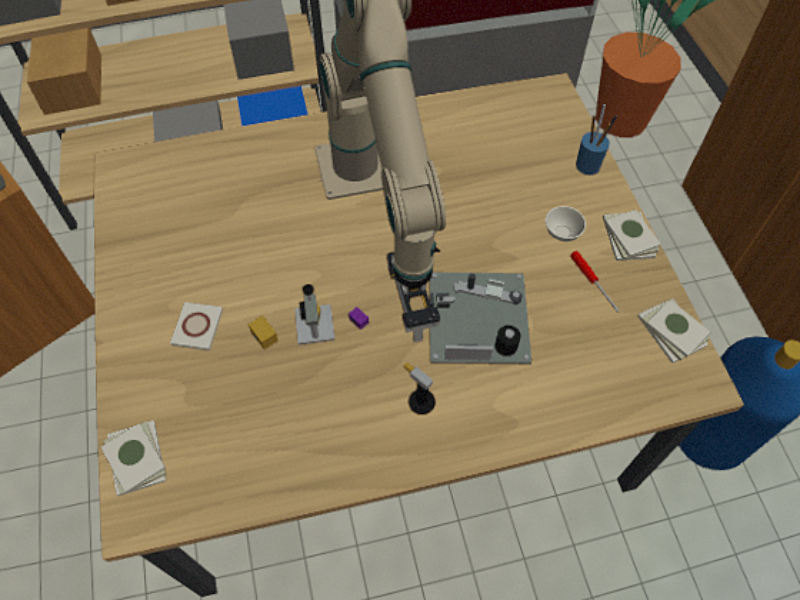

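View pics/db.png

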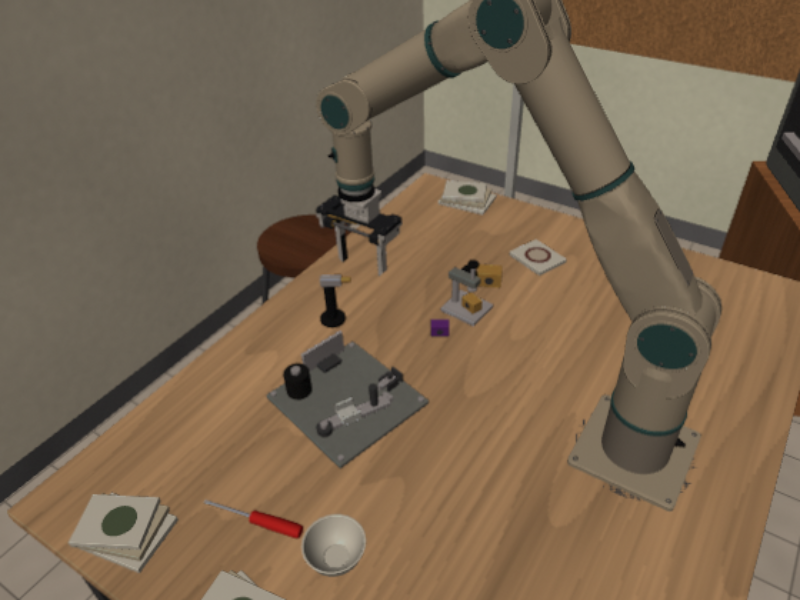

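The scene view (800-px scale) shows the gauge at (313,315), the linisher at (480,318), a purple block at (358,318), a larger brass block at (262,332), the tile at (197,325) and the torch at (422,395). In the side view the gauge is at (467,295), with a brass block on its base at (472,302). That block is the candidate, since it is the smaller brass one and stands under the foot. I'll confirm it in enlarged crops.

```bash
python3 - <<'E'
from h import *
a=load('s0')['pixels'];b=load('d0')['pixels']
def c(i,x,y,w,h): return cv2.resize(i[y:y+h,x:x+w],(400,300),interpolation=cv2.INTER_CUBIC)
# scale .7
m=np.vstack([np.hstack([c(a,170,190,80,60),c(b,290,170,80,60)]),np.hstack([c(a,290,180,96,72),c(b,180,230,128,96)])])
cv2.imwrite('pics/m.png',m)
E
```

```text
(no output)
```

View pics/m.png

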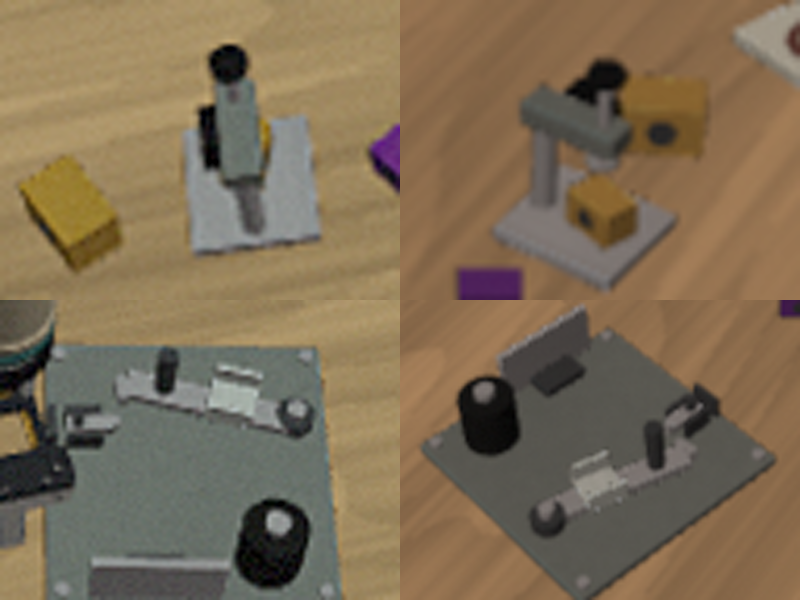

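Confirmed in the crops: the smaller brass block stands on the gauge base under the foot, at side (605,210). The larger brass block and the purple one stand apart, so they are the look-alikes. I'll triangulate the cap, post and pivot next.

```bash
python3 - <<'E'
from h import *
a=load('s0');b=load('d0')
S=lambda u,v:(170+u/5-.4,190+v/5-.4); D=lambda u,v:(290+(u-400)/5-.4,170+v/5-.4)
SL=lambda u,v:(290+u/4.167-.4,180+(v-300)/4.167-.4); DL=lambda u,v:(180+(u-400)/3.125-.4,230+(v-300)/3.125-.4)
for n,s,d in [('cap',S(229,58),D(606,72)),('post',SL(168,352),DL(655,424)),('pivot',SL(298,402),DL(547,506)),('drumtop',SL(278,520),DL(485,387))]:
    x,r=tri((a,s),(b,d)); print(n,x.round(4),np.round(r,4), 'atz scene:',[atz(a,s,z).round(3)[:2] for z in((.15,) if n=='cap' else (.085,))])
for n,p in [('TL',SL(48,347)),('TR',SL(318,347)),('BL',SL(50,597))]: print(n,atz(a,p,.012).round(4))
for n,p in [('g TL',S(188,128)),('TR',S(305,118)),('BL',S(194,252)),('BR',S(320,238))]: print(n,atz(a,p,.012).round(4))
for n,p in [('L',DL(423,447)),('T',DL(607,330)),('R',DL(776,460)),('B',DL(585,598))]: print(n,atz(b,p,.012).round(4))
for n,p in [('torch foot',(422/800*560,403*.7)),('bowl',(565*.7,225*.7)),('tip knob pawl',SL(105,422))]: print(n,atz(a,p,.0).round(4))
E
```

```text
cap [ 0.4776 -0.2029  0.1492] [0.0015 0.0015] atz scene: [array([ 0.477, -0.204])]
post [0.4918 0.193  0.0867] [0.0004 0.0004] atz scene: [array([0.49 , 0.193])]
pivot [0.5417 0.2982 0.0457] [0.0007 0.0007] atz scene: [array([0.564, 0.284])]
drumtop [0.6643 0.2342 0.0796] [0.0002 0.0002] atz scene: [array([0.667, 0.232])]
TL [0.4145 0.1117 0.012 ]
TR [0.4708 0.3452 0.012 ]
BL [0.6547 0.0492 0.012 ]
g TL [ 0.4368 -0.2421  0.012 ]
TR [ 0.4483 -0.159   0.012 ]
BL [ 0.5376 -0.2544  0.012 ]
BR [ 0.5472 -0.1671  0.012 ]
L [0.7139 0.2842 0.012 ]
T [0.6578 0.0537 0.012 ]
R [0.4071 0.1161 0.012 ]
B [0.4683 0.3435 0.012 ]
torch foot [0.7568 0.001  0.    ]
bowl [0.3408 0.5152 0.    ]
tip knob pawl [0.4948 0.1422 0.    ]
```

Request:
drive_tool(commands="-0.64 -0.54 0 0;-0.64 -0.54 0 0;-0.64 -0.54 0 0;-0.64 -0.54 0 0;-0.64 -0.54 0 0;-0.64 -0.53 0 0;-0.62 -0.53 0 0;-0.6 -0.53 0 0", grip=0)

```text
time_s: 1.15
eef_pos: [0.4775, -0.2031, 0.2053]
tcp_rot: [[0.0, 1.0, -0.0], [1.0, -0.0, 0.0], [0.0, -0.0, -1.0]]
wrist_force: [0.5, -0.2, -0.1]
opening: 0.186
grasp_force: 0.0
```

```bash
python3 - <<'E'
from h import *
w=grab('wrist','w1');o=env.get_obs();print(o['eef_pos'],o['time_s'])
print(proj(w,[[.4776,-.203,.15],o['eef_pos']]))
cv2.imwrite('pics/w1b.png',cv2.resize(w['pixels'],(800,600)))
E
```

```text
[ 0.47381774 -0.20729791  0.20536191] 1.2
[[284.18730092 228.76169035]
 [277.14586814 266.3460868 ]]
```

View pics/w1b.png

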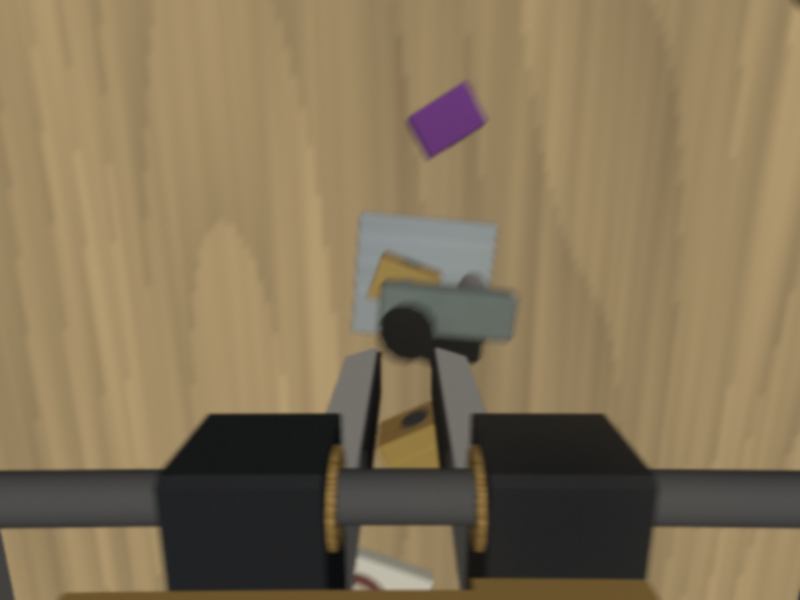

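The wrist view shows the cap at (407,332), which agrees with the triangulated position to about 2 mm. The fingers are still closing. I'll descend to just above the cap.

Request:
drive_tool(commands="-0.04 0 0 0;0 0 0.2 0;0 0 0.3 0;0 0 0.3 0;0 0 0.2 0;0 0 0.1 0;0 0 0.05 0;0 0 0 0")

```text
time_s: 2.2
eef_pos: [0.4785, -0.204, 0.1596]
tcp_rot: [[0.0, 1.0, 0.0], [1.0, -0.0, -0.0], [-0.0, 0.0, -1.0]]
wrist_force: [-0.4, 0.6, 0.3]
opening: 0.001
grasp_force: 0.0
```

Request:
drive_tool(commands="0 0 0.15 0;0 0 0.15 0;0 0 0.15 0;0 0 0.15 0;0 0 0.1 0;0 0 0.05 0;0 0 0 0;0 0 0 0")

```text
time_s: 3.2
eef_pos: [0.4787, -0.2041, 0.1297]
tcp_rot: [[0.0, 1.0, 0.001], [1.0, -0.0, -0.0], [-0.0, 0.001, -1.0]]
wrist_force: [1.2, 0.1, 4.6]
opening: 0.005
grasp_force: 2.3
```

Request:
drive_tool(commands="0 0 0.05 0;0 0 0.05 0;0 0 0.05 0;0 0 0.04 0;0 0 0 0;0 0 0.03 0;0 0 0 0;0 0 0 0")

```text
time_s: 4.2
eef_pos: [0.4787, -0.2041, 0.1222]
tcp_rot: [[0.0, 1.0, 0.001], [1.0, -0.0, -0.0], [-0.0, 0.001, -1.0]]
wrist_force: [-2.5, 0.7, 18.6]
opening: 0.003
grasp_force: 9.1
```

Request:
drive_tool(commands="0 0 0 0;0 0 0 0;0 0 0 0;0 0 0 0;0 0 -0.2 0;0 0 -0.3 0;0 0 -0.4 0;0 0 -0.4 0")

```text
time_s: 5.2
eef_pos: [0.4773, -0.2034, 0.1726]
tcp_rot: [[-0.0, 1.0, -0.003], [1.0, 0.0, 0.001], [0.001, -0.003, -1.0]]
wrist_force: [-0.2, 0.2, 0.6]
opening: 0.003
grasp_force: 0.0
```

Request:
drive_tool(commands="0 0 -0.4 0;0 0 -0.4 0;0 0 -0.2 0;0 0 -0.2 0;0 0 0 0;0 0 0 0;0 0 0 0;0 0 0 0")

```text
time_s: 6.2
eef_pos: [0.4782, -0.2039, 0.2204]
tcp_rot: [[0.0, 1.0, -0.001], [1.0, -0.0, 0.0], [0.0, -0.001, -1.0]]
wrist_force: [-0.1, 0.3, -0.5]
opening: 0.011
grasp_force: 0.0
```

```bash
python3 - <<'E'
from h import *
a=grab('scene','s2');b=grab('side','d2');w=grab('wrist','w2')
o=env.get_obs();print(o['eef_pos'],o['time_s'])
c=lambda i,x,y,k:cv2.resize(i[y:y+60*k//5,x:x+80*k//5],(400,300),interpolation=cv2.INTER_CUBIC)
A,B=a['pixels'],b['pixels']
cv2.imwrite('pics/m2.png',np.vstack([np.hstack([c(A,170,190,5),c(B,290,170,5)]),np.hstack([c(A,290,180,6),c(B,180,230,8)])]))
E
```

```text
[ 0.47836468 -0.20394898  0.22056007] 6.35
```

View pics/m2.png

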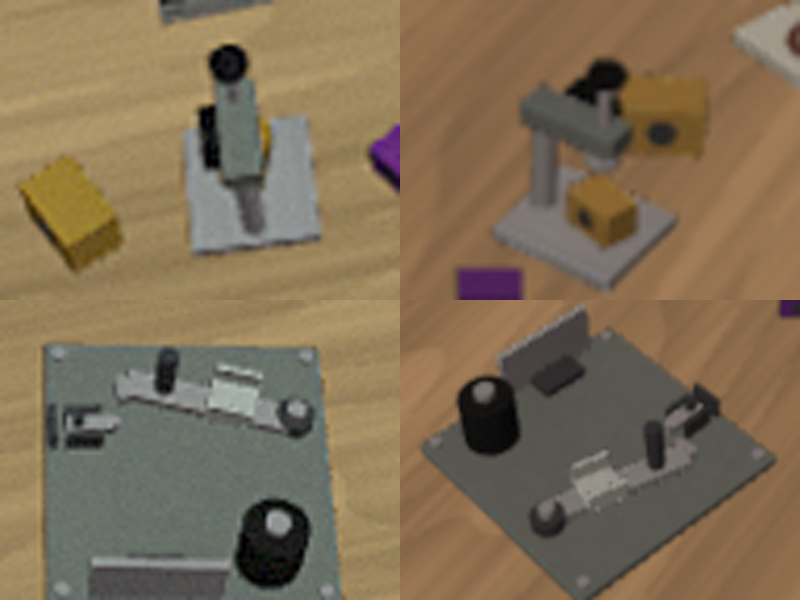

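The spindle is up and the block hasn't moved. Next I'll go over to the free side of the post, turn so the fist faces along the push, and descend.

Request:
drive_tool(commands="0.5 0 0 0;0.85 -0.05 0 0;0.9 -0.05 0 0;0.9 -0.05 0 0;0.9 -0.05 0 0;0.9 -0.05 0 0;0.9 -0.05 0 0;0.9 -0.05 0 0")

```text
time_s: 7.35
eef_pos: [0.4644, 0.0672, 0.2208]
tcp_rot: [[0.0, 1.0, 0.0], [1.0, -0.0, 0.0], [0.0, 0.0, -1.0]]
wrist_force: [-0.3, 0.7, 0.4]
opening: 0.002
grasp_force: 0.0
```

Request:
drive_tool(commands="0.9 -0.05 0 0;0.9 -0.05 0 0;0.9 -0.05 0 0;0.6 -0.05 0 0;0.3 -0.05 0 0;0 0 0 1;0 0 0 1;0 0 0 1")

```text
time_s: 8.35
eef_pos: [0.4545, 0.2091, 0.2207]
tcp_rot: [[0.263, 0.965, -0.0], [0.965, -0.263, -0.001], [-0.001, 0.0, -1.0]]
wrist_force: [0.4, -0.2, -0.5]
opening: 0.006
grasp_force: 0.0
```

Request:
drive_tool(commands="0 0 0 1;0 0 0 1;0 0 0 0;0 0 0 0;0 0 0 0;0 0 0 0;0 0 0 0;0 0 0 0")

```text
time_s: 9.35
eef_pos: [0.4544, 0.21, 0.2207]
tcp_rot: [[0.423, 0.906, 0.0], [0.906, -0.423, 0.0], [0.0, -0.0, -1.0]]
wrist_force: [0.7, -0.1, -0.2]
opening: 0.006
grasp_force: 0.0
```

```bash
python3 - <<'E'
from h import *
w=grab('wrist','w3');o=env.get_obs();print(o['eef_pos'],o['tcp_rot'].round(3),o['time_s'])
print(proj(w,[[.4918,.193,.085],[.5417,.2982,.0457]])/.7)
R=o['tcp_rot'];print('post in tool',R.T@(np.array([.4918,.193,.085])-o['eef_pos']),'pivot',R.T@(np.array([.5417,.2982,.0457])-o['eef_pos']))
cv2.imwrite('pics/w3b.png',cv2.resize(w['pixels'],(800,600)))
E
```

```text
[0.45441337 0.21003298 0.22067965] [[ 0.423  0.906 -0.   ]
 [ 0.906 -0.423  0.   ]
 [ 0.    -0.    -1.   ]] 9.4
[[470.81815688 289.63136247]
 [470.25501706  99.09492817]]
post in tool [0.00035559 0.04108747 0.13567808] pivot [0.11678606 0.04185876 0.17498319]
```

View pics/w3b.png

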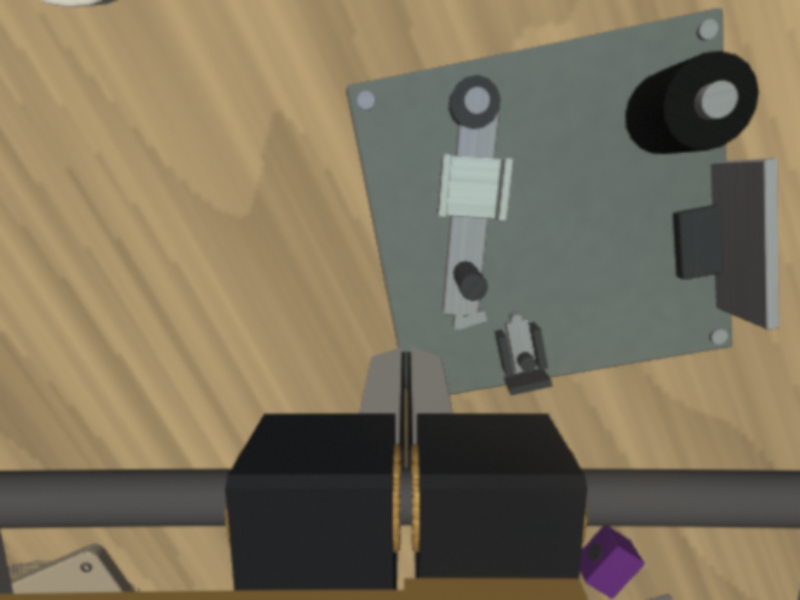

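The wrist view shows the post top at (472,284) and the pivot knob at (477,99), both within about 2 mm of prediction. The fist is on the free side of the post. I'll descend and approach.

Request:
drive_tool(commands="0 0 0.4 0;0 0 0.6 0;0 0 0.7 0;0 0 0.7 0;0 0 0.7 0;0 0 0.6 0;0 0 0.3 0;0 0 0.1 0")

```text
time_s: 10.4
eef_pos: [0.4543, 0.21, 0.0563]
tcp_rot: [[0.423, 0.906, -0.001], [0.906, -0.423, -0.0], [-0.0, -0.0, -1.0]]
wrist_force: [-0.2, -0.1, 0.1]
opening: 0.004
grasp_force: 0.0
```

Request:
drive_tool(commands="0 0.1 0 0;0 0.1 0 0;0 0.1 0 0;0 0.05 0 0;0 0.05 0 0;0 0.05 0 0;0 0.05 0 0;0 0 0 0")

```text
time_s: 11.4
eef_pos: [0.4727, 0.2015, 0.0567]
tcp_rot: [[0.423, 0.906, 0.0], [0.906, -0.423, 0.0], [0.0, 0.0, -1.0]]
wrist_force: [0.6, 0.0, 0.8]
opening: 0.009
grasp_force: 0.0
```

Request:
drive_tool(commands="0 0.05 0 0;0 0.05 0 0;0 0.1 0 -0.4;0 0.1 0 -0.4;0 0.1 0 -0.4;0 0.1 0 -0.4;0 0.1 0 -0.4;0 0.1 0 -0.4")

```text
time_s: 12.4
eef_pos: [0.4916, 0.1902, 0.0559]
tcp_rot: [[0.222, 0.975, -0.013], [0.975, -0.222, -0.004], [-0.007, -0.012, -1.0]]
wrist_force: [-13.7, -0.7, 9.6]
opening: 0.006
grasp_force: 6.8
```

```bash
python3 - <<'E'
from h import *
o=env.get_obs();p=np.array([.5417,.2982,0]);R=o['tcp_rot'];e=o['eef_pos']
print(e,o['wrist_force'],'pivot in tool',R.T@(p-e),o['time_s'])
w=grab('wrist','w4');cv2.imwrite('pics/w4b.png',cv2.resize(w['pixels'],(800,600)))
E
```

```text
[0.49160448 0.19019124 0.055931  ] [-13.74064528  -0.71545677   9.64606921] pivot in tool [0.11681228 0.02551782 0.05484035] 12.4
```

View pics/w4b.png

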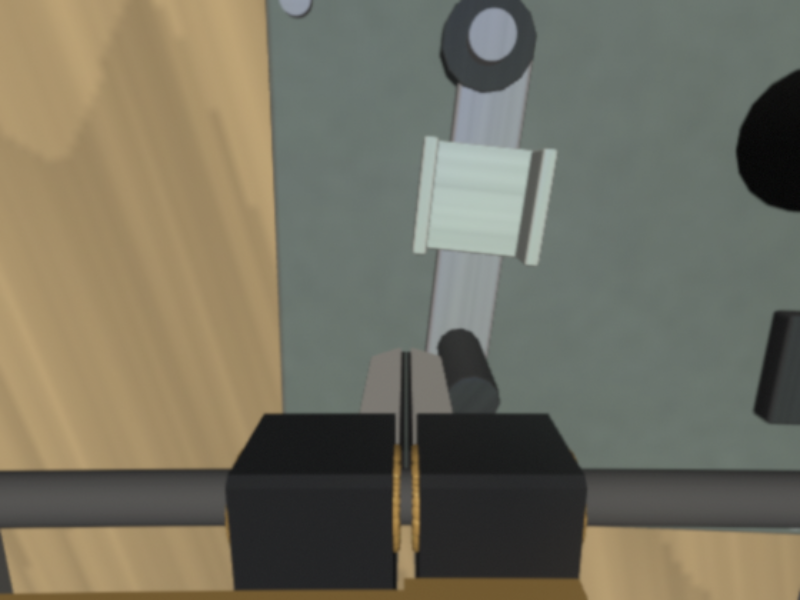

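The fist is bearing on the post and the arm is swinging, at about 0.19 rad now. I'll continue along the arc.

Request:
drive_tool(commands="0 0.1 0 -0.4;0 0.1 0 -0.4;0 0.1 0 -0.4;0 0.1 0 -0.4;0 0.1 0 -0.4;0 0.1 0 -0.4;0 0.1 0 -0.2;0 0 0 0")

```text
time_s: 13.45
eef_pos: [0.5199, 0.1825, 0.055]
tcp_rot: [[0.001, 1.0, -0.014], [1.0, -0.002, -0.009], [-0.009, -0.014, -1.0]]
wrist_force: [-11.0, -6.9, 5.5]
opening: 0.005
grasp_force: 5.7
```

```bash
python3 - <<'E'
from h import *
o=env.get_obs();p=np.array([.5417,.2982,0]);R=o['tcp_rot'];e=o['eef_pos']
q=R.T@(p-e)
print(e,o['wrist_force'],'pivot in tool',q,o['time_s'])
for c in(.020,.0215,.023):
    v=(e+R@np.array([0,c,0])-p); print(c,np.radians(np.degrees(np.arctan2(v[1],v[0]))%360-244.6))
a=grab('scene','s5');b=grab('side','d5');w=grab('wrist','w5')
c=lambda i,x,y,k:cv2.resize(i[y:y+60*k//5,x:x+80*k//5],(400,300),interpolation=cv2.INTER_CUBIC)
cv2.imwrite('pics/m5.png',np.vstack([np.hstack([c(a['pixels'],290,180,6),c(b['pixels'],180,230,8)]),np.hstack([cv2.resize(w['pixels'],(400,300)),c(w['pixels'],240,140,15)])]))
E
```

```text
[0.5198924  0.18248313 0.05502767] [-11.00263267  -6.90772061   5.49768552] pivot in tool [0.11623179 0.02237352 0.05369923] 13.45
0.02 0.42768197738506547
0.0215 0.4406387107171131
0.023 0.45359581589183595
```

View pics/m5.png

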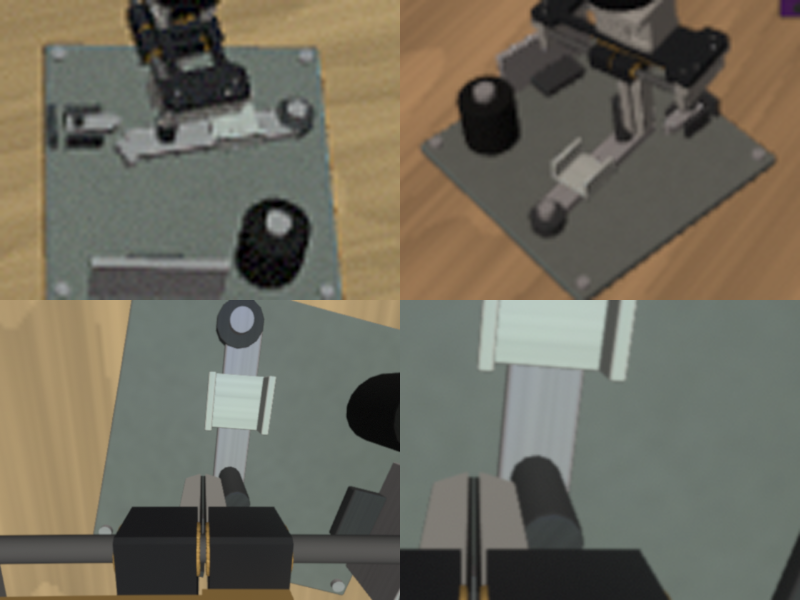

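The scene crop shows the tip at about (125,145), well past the pawl at (118,122), and the pawl slider is dropped in. I'll hold still and check the angle from the bar's pixels.

Request:
drive_tool(commands="0 0 0 0;0 0 0 0;0 0 0 0;0 0 0 0;0 0 0 0;0 0 0 0;0 0 0 0;0 0 0 0")

```text
time_s: 14.6
eef_pos: [0.5195, 0.1825, 0.055]
tcp_rot: [[0.001, 1.0, -0.014], [1.0, -0.001, -0.009], [-0.009, -0.014, -1.0]]
wrist_force: [-11.2, -7.2, 5.0]
opening: 0.006
grasp_force: 5.6
```

```bash
python3 - <<'E'
from h import *
o=env.get_obs();e=o['eef_pos'];print(e,o['wrist_force'])
a=load('s2');w=load('w5')
S=lambda u,v:(290+u/4.167-.4,180+v/4.167-.4)
W=lambda u,v:(240+(u-400)/(400/240)-.2,140+(v-300)/(400/240)-.2)
ang=lambda p,q:np.degrees(np.arctan2(*(q-p)[1::-1]))
# bar edges between cheek and post (wrist, z .032), now
for n,(p,q) in {'L':(W(508,370),W(499,478)),'R':(W(583,372),W(572,480))}.items(): print(n,ang(atz(w,p,.032),atz(w,q,.032)))
# before (w4, full-size picture coords /800*560)
w4=load('w3');F=lambda u,v:(u*.7,v*.7)
for n,(p,q) in {'L0':(F(458,217),F(446,312)),'L0b':(F(462,118),F(446,312)),'R0':(F(497,125),F(486,270))}.items(): print(n,ang(atz(w4,p,.032),atz(w4,q,.032)))
E
```

```text
[0.51952543 0.18249873 0.05503408] [-11.22810128  -7.18332295   5.01968962]
L -94.00684030123134
R -93.22661160959251
L0 -120.87973088010855
L0b -118.45019718015924
R0 -117.0302453608165
```

Both estimates agree: the bar has turned about 25° (0.43–0.44 rad), and the hold is steady at about 11 N. I'm handing it in.

```bash
python3 -c "
from plant import env
print(env.job_done())"
```

```text
the job is handed in; nothing more can be done
None
```

I pressed the gauge on the idler block and let the spindle come back up, then pushed the tensioner arm past the click and handed in at about 0.43–0.44 rad, still bearing on it with about 11 N; the hand-in returned no verdict.

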